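# Shut the parts drawer and open the safety-capped cleaner

## Task

The parts drawer of the kit box has been left open below the bottle of contact cleaner: push it fully home until it seats at its detent, so that nothing drips on the parts. Then grip the bottle's push-and-turn safety cap, press it down, keep it pressed while you twist it anticlockwise until it is free, and lift it straight up. Finish while still holding the cap level in the gripper, about 5 cm above the open bottle, and leave the oiler, screwdriver, tester and socket where they are.

Things in the scene. Friction and masses are not known exactly. Their poses are not given: they have to be found in the camera images.
- kit_drawer (a joint): opening of the kit box's only drawer, m: 0 fully home, 0.085 fully out; starts 0.03 to 0.07. It slides with about 1.5 N of friction until 12 mm from home, where a spring roller resists with about 6 N; from 5 mm on the roller pulls it home and keeps it there. Firm stop at 0.
- drawer_face (a point): centre of the outer face of the drawer's front plate, 41 mm above the bench; moves with the drawer. The plate is flat, 270 mm wide (along y) and 66 mm high, with a dark flush strip and no handle. The drawer is pushed home along this point's +x axis (level, away from the robot).
- kitbox: grey metal kit box fixed to the bench, 170 mm deep (x), 270 mm wide (y), 80 mm high; origin at the centre of its underside; +x points away from the robot. Its front edge lies 12 mm behind the drawer's face when the drawer is home. Two collars on top hold the bottle and the oiler.
- cap_center (a point): centre, half-way up, of the grey round ribbed safety cap, 55 mm in outer diameter, 26 mm high, 35 g, axis z up; grip it from above across any diameter. It is on the taller white bottle. A spring holds it up with 6 N at rest, 15 N when pressed to its stop 6 mm down. Its centre is 189 mm above the bench at rest.
- bottle_mouth (a point): centre of the rim of the bottle's neck, z up, 192 mm above the bench, hidden by the cap until that is off. With the cap on, the cap's centre is 3 mm below this point and the x axes of both agree. A springy liner stands up to 8 mm above the rim once the cap is off.
- bottle: the white cleaner bottle, clamped in its collar, does not move; origin under its centre, on the box top; 64 mm in diameter to 64 mm up, 33 mm neck from 82 mm up. The cap is locked unless pressed 4 mm or more; then it turns anticlockwise seen from above, is free to lift at 45 to 75 deg (60 is best), and meets a stop at 80 deg.
- oiler_center (a point): centre of the oiler, a loose white bottle with a thin conical spout, 62 mm in diameter, 95 mm high overall, standing in the other collar of the box, 130 mm beside the cleaner bottle (left or right, it varies). To be left alone.
- screwdriver: loose screwdriver, 190 mm long, lying on the bench beside the box; origin at the middle of its underside. To be left alone.
- tester: loose blue voltage tester, about 180 mm long, 34 mm wide, 26 mm high, lying on the bench on the other side of the box; origin under its middle. To be left alone.
- socket: loose white wall-socket insert, 75 x 75 x 14 mm, lying on the bench before one side of the box; origin at the centre of its underside. To be left alone.
Mind the look-alikes: they are no part of the job. Of the things that look like the part that bears cap_center, the middle-sized one is meant.

How it is judged:
By the outcome, as a careful person would: the job done as asked, in the order asked, and still so for the second after the job is handed in, while the arm keeps its last pose, push and grip.
It also fails if it takes over 51 s, if anything falls off the work surface, if the arm or the gripper's body presses on something with over 40 N, if the wrist force passes 120 N, or if a joint passes its speed limit or range.

## Robot

A 6-joint arm with a two-finger parallel gripper is mounted at the origin on the work surface. World frame = base frame: x ahead of the robot, y to its left, z up, the work surface at z = 0. Lengths are in mm, angles in rad, forces in N, time in s.
With the tool pointing down it reaches from about 325 to 875 mm from the base axis. Payload 4.4 kg.
Tool frame: the origin (TCP) lies between the finger pads; the fingertips stand 17 mm ahead of it and the grasp point (between the pads) lies 2 mm behind it; z points along the fingers, y is the line along which they close (so a half turn about z gives the same grasp; the last joint's range is limited). The gripper opens to 85 mm and grips with 20 to 120 N. Pads are 22 mm wide; open, the fingers measure 114 mm over their backs; the gripper's body (76 mm by 85 mm) begins 54 mm behind the grasp point. The pads swing forward as they close: fully open they stand 13 mm farther back than shut.
Start: joints at [1.183, 0.207, 1.542, -0, 1.393, -0.15], TCP at [135.46, 558.819, 248.282] pointing down, gripper open.
Joint ranges: [-2.73, 2.73], [-0.86, 2.22], [0.23, 2.46], [-1.11, 4.25], [0.08, 2.63], [-2.82, 2.82]. Speed limits (rad/s): [2.79, 2.79, 3.14, 3.14, 3.14, 3.14].

## Interface

Orientations are given as a rotation vector (axis times angle).
In Python, from rig import robot gives the robot as it stands.
- The arm moves only by the tool apply_moves, never from a script. Its argument "targets" is a list of rows, each an object of numbers: "x", "y", "z": the shift along the tool's x, y, z each as a share of 10 cm, from -1 to 1; "ax", "ay", "az": the turn, a rotation vector about the tool's x, y, z each as a share of 360 degrees, from -1 to 1; "gripper": the gripper command: -1 is shut, 1 is fully open, values between are in proportion. A call has 1 to 5 rows; each row is the pose to reach, as a shift and turn from the pose commanded when the call began, along the tool's axes at that moment, turning the shorter way round; what a row does not reach only later rows make up. A row lasts 1/12 s, in which the tool goes at most 41.7 mm and 7.16 degrees, less where a joint would pass 70% of its speed; a pose out of reach is approached as far as the arm can. A call with a number of a shift or a turn outside -1 to 1 is refused whole. A call with a gripper value outside its range is refused whole. The fingers move at their own pace and stop on an object; "squeeze" is the grip in N (left out, the last holds). Time passes only in rows, so rows that repeat a pose let the fingers close. It gives the time, the measured TCP pose, the force, the opening and the grip force at its end, in the units of the state.
- robot.read_state(): the state, without advancing time (a new reading comes with each control period).
- robot.get_image(name): name is "side" or "top"; returns (picture, depth): 384x512x3 uint8, blue, green, red; 384x512 float32, mm along the optical axis (not along the pixel's ray), 0 where there is no reading.
- robot.camera_params(name): a dict with "vfov" (degrees; the focal length in pixels is half the picture's height over the tangent of half this angle, whatever the lens; pixels are square), "cx", "cy" (the principal point, pixels), "R" (3x3) and "t" (3): a world point X has camera coordinates R X + t. Camera axes: x right, y down, z forward; pixel columns grow to the right and rows downward; lengths in mm; the calibration is good to about 2 mm. A picture is of the moment at which its call begins. camera_params takes no time and is no camera call.
- robot.close_job(): hands the job in; it is judged then, once.
Trained networks look in the newest picture that a camera, given by its name, has taken for a name from the list of things; names that differ only in an ending like _2 or _b are one class to them, and where a whole thing is asked for, a point or a joint stands for the part that bears it (a point fixed in the world has none). Each returns a list of dicts, best first, with "p" (0 to 1); they miss things now and then, are a little off and sometimes report something else, mostly with a low value. They report only what shows in the picture. A call takes as long as a camera call. They do not tell look-alikes from the thing itself.
- robot.boxes_of(camera, thing): "extent" ([left, top, width, height] in pixels, round what is visible of it).
- robot.tip_of(camera, thing): "location" ([row, column] in pixels: a listed point, or the origin of a listed thing).
The state is a dict: "t": time; "q": joint angles; "joint_vel": joint speeds; "effort": joint torques, N m; "tool_pos": TCP position; "tcp_rot": TCP orientation; "ft_force": force on the tool from outside, world axes, zero at the start; "ft_torque": the same for the moment, N m; "width": finger opening in mm; "grasp_force": force on a finger pad.
Only numpy, scipy, OpenCV 4.12 (cv2) and the standard library are available. Lean on these libraries where they do the work, as an engineer would, in place of code of your own. Each camera call takes 0.05 s, during which the arm holds its last target. There are 200 camera calls.

## Working session

There is one attempt and no reset: what is moved stays moved. The work goes in short steps, Python scripts to look and compute and a tool call to move; the robot and the scene stay as the last step left them, time stands still between calls to the robot, and variables do not carry over. Pictures are saved under pics/ and viewed, at most 10 in all, crops included, and the job is handed in when it is done.

Besides the shell and the picture viewer there is one more tool, called after "Emit:" in YAML: its name, and indented under it one key for each argument. apply_moves: Moves the arm, as the interface text tells. Its arguments: {"type":"object","properties":{"targets":{"type":"array"},"squeeze":{"type":"number"}},"required":["targets"]}

```bash
mkdir -p pics
cat > h.py <<'E'
import numpy as np, cv2
from rig import robot
from scipy.spatial.transform import Rotation as Ro
def cam(n):
    c=robot.camera_params(n); f=192/np.tan(np.radians(c["vfov"])/2)
    return f,c["cx"],c["cy"],np.array(c["R"]),np.array(c["t"])
def world(n,r,c,d):
    f,cx,cy,R,t=cam(n); r=np.asarray(r,float);c=np.asarray(c,float)
    P=np.stack([(c-cx)/f*d,(r-cy)/f*d,d+0*r],-1); return (P-t)@R
def pix(n,X):
    f,cx,cy,R,t=cam(n); p=R@np.array(X)+t; return p[1]/p[2]*f+cy,p[0]/p[2]*f+cx
def atz(n,r,c,z):
    f,cx,cy,R,t=cam(n); o=-R.T@t; d=R.T@np.array([(c-cx)/f,(r-cy)/f,1]); return o+d*(z-o[2])/d[2]
E
python3 - <<'E'
from h import *
for n in("side","top"):
    im,d=robot.get_image(n); cv2.imwrite(f"pics/{n}0.png",im); np.save(f"{n}0.npy",d)
    print(n,robot.camera_params(n))
    for th in("cap_center","drawer_face","bottle","oiler_center"):
        print(th,[(np.round(x["location"]),round(x["p"],2)) for x in robot.tip_of(n,th)][:4])
    print([(np.round(x["extent"]),round(x["p"],2)) for x in robot.boxes_of(n,"cap_center")])
s=robot.read_state();print(s)
E
```

```text
side {'vfov': 43.4525230915874, 'cx': 258.7120348577564, 'cy': 199.06762698432206, 'R': array([[ 0.92190763, -0.3874084 , -0.0010267 ],
       [-0.27578177, -0.65440622, -0.70405746],
       [ 0.2720859 ,  0.64935909, -0.71014226]]), 't': array([-535.91730965,  285.15422489, 1134.10496217])}
cap_center [(array([247., 349.]), 0.94), (array([178., 266.]), 0.76), (array([212., 317.]), 0.68)]
drawer_face [(array([213., 193.]), 0.75), (array([274., 276.]), 0.18)]
bottle [(array([210., 263.]), 0.93), (array([162., 253.]), 0.45)]
oiler_center []
[(array([255., 168.,  24.,  23.]), 0.69), (array([308., 203.,  19.,  10.]), 0.59), (array([334., 232.,  29.,  30.]), 0.56)]
top {'vfov': 44.98235896615509, 'cx': 251.4690385067658, 'cy': 182.97116173082074, 'R': array([[-0.00327125, -0.99999095,  0.00271917],
       [-0.99579851,  0.00300867, -0.09152202],
       [ 0.09151301, -0.00300714, -0.99579934]]), 't': array([  43.88206283,  611.01278378, 1012.3417469 ])}
cap_center [(array([105., 313.]), 0.95), (array([112., 246.]), 0.83), (array([172., 252.]), 0.81), (array([164., 186.]), 0.22)]
drawer_fac
[... 253 characters left out ...]
, 101.,  18.,  21.]), 0.86)]
{'t': 0.6, 'q': array([ 1.18248324e+00,  2.06581021e-01,  1.54148568e+00,  1.23319425e-05,
        1.39348410e+00, -1.50487408e-01]), 'joint_vel': array([ 0.00098519, -0.00157811, -0.00106682,  0.001868  ,  0.00010218,
        0.00090355]), 'effort': array([ 4.38427355e-05, -3.82790959e+01, -2.91786379e+01, -1.97350287e-04,
        1.03502862e-03, -7.32663636e-06]), 'tool_pos': array([135.47035571, 558.8289751 , 248.29926539]), 'tcp_rot': array([-3.72699244e-01, -3.11940638e+00, -6.84442443e-05]), 'ft_force': array([ 0.47908243, -0.28795754, -0.46241586]), 'ft_torque': array([-0.05608458, -0.00102305, -0.01808878]), 'grasp_force': 0.0, 'width': 85.07484884722884}
```

View pics/side0.png

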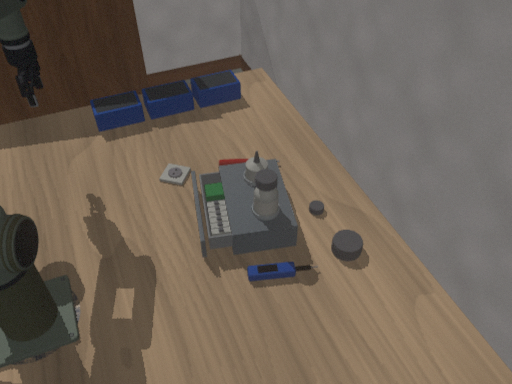

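View pics/top0.png

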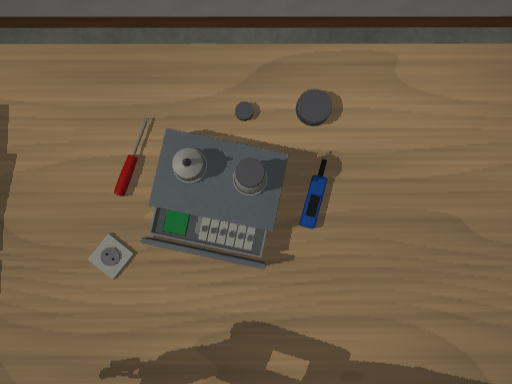

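The side view shows the drawer open towards the robot, with its front plate from about (row 175, col 197) to (250, 203). The bottle with its cap is at (180, 266), and the oiler is behind it at (165, 256). In the top view the drawer plate runs from (241, 143) to (265, 265).

Candidates for the cap (top view, row, col):
- Grey cap on the white bottle: (172, 250).
- Small loose disc: (111, 245).
- Large loose disc: (107, 313).

I choose the middle-sized one on the bottle, and will check it in a crop.

Run:
```python
from h import *
im=cv2.imread("pics/top0.png"); d=np.load("top0.npy")
cv2.imwrite("pics/crop_cap.png",cv2.resize(im[85:285,130:345],None,fx=3,fy=3)[:600,:])
rr,cc=np.mgrid[0:384,0:512]; W=world("top",rr,cc,d)
def comp(r,c,zt,tol):
    m=((abs(W[...,2]-zt)<tol)&(d>0)&(np.hypot(rr-r,cc-c)<40)).astype(np.uint8)
    n,l,st,ce=cv2.connectedComponentsWithStats(m); k=l[r,c]
    P=W[l==k]; print((r,c),"n",len(P),"lo",P.min(0).round(1),"hi",P.max(0).round(1),"mid",((P.min(0)+P.max(0))/2).round(1),"med",np.median(P,0).round(1))
    return l==k,P
for r,c in((174,250),(111,245),(107,313)): 
    comp(r,c,W[r,c,2],5)
# drawer plate top edge
m=(abs(W[...,2]-74)<8)&(rr>225)&(rr<275)&(cc>135)&(cc<272)
n,l,st,ce=cv2.connectedComponentsWithStats(m.astype(np.uint8)); k=1+np.argmax(st[1:,4]); P=W[l==k]
print("plate",len(P),P.min(0),P.max(0),np.median(P[:,2])); 
rect=cv2.minAreaRect(P[:,:2].astype(np.float32)); print(rect, cv2.boxPoints(rect))
# box top
m=(abs(W[...,2]-80)<5)&(rr<235)&(rr>120)&(cc>140)&(cc<300)
n,l,st,ce=cv2.connectedComponentsWithStats(m.astype(np.uint8)); k=1+np.argmax(st[1:,4]); P=W[l==k]
rect=cv2.minAreaRect(P[:,:2].astype(np.float32)); print("box",np.median(P[:,2]),rect, cv2.boxPoints(rect))
m=(W[...,2]>95)&(rr>140)&(rr<200)&(cc>165)&(cc<212);P=W[m];print("oiler",np.median(P,0),P.max(0),P.min(0))
# side depth of cap
ds=np.load("side0.npy");Ws=world("side",rr,cc,ds)
m=(Ws[...,2]>170)&(rr>150)&(rr<215)&(cc>245)&(cc<290);P=Ws[m];print("cap side",len(P),P.min(0),P.max(0))
```

```text
(174, 250) n 668 lo [589.8  18.8 196.7] hi [644.5  73.4 206.3] mid [617.1  46.1 201.5] med [617.4  45.2 201.9]
(111, 245) n 247 lo [761.4  37.8  13.3] hi [801.8  79.3  22.7] mid [781.6  58.6  18. ] med [780.6  58.5  19.2]
(107, 313) n 880 lo [ 748.4 -138.8   33.5] hi [824.3 -61.8  42.8] mid [ 786.3 -100.3   38.2] med [ 786.8 -100.1   37. ]
plate 756 [426.56916578  14.04812382  66.15340125] [492.67041626 277.02502486  79.26338156] 73.84002258829567
((459.471435546875, 145.7496337890625), (268.7035217285156, 12.739273071289062), 77.83982849121094) [[424.94415   15.75412 ]
 [437.39758   13.070648]
 [493.99872  275.74515 ]
 [481.5453   278.42862 ]]
box 80.04480804115339 ((616.4982299804688, 112.71516418457031), (270.503662109375, 170.2257537841797), 77.88777923583984) [[504.90057    -1.6667633]
 [671.33685   -37.38475  ]
 [728.0959    227.09709  ]
 [561.6596    262.81506  ]]
oiler [640.89840937 169.26572503 134.4470127 ] [ 673.79755582  203.38939569 1063.89104297] [515.94673013  45.08758419  95.07406579]
cap side 439 [ 264.13262785 -757.45353808  171.00946966] [ 648.11180314  177.45447776 1005.59059887]
```

View pics/crop_cap.png

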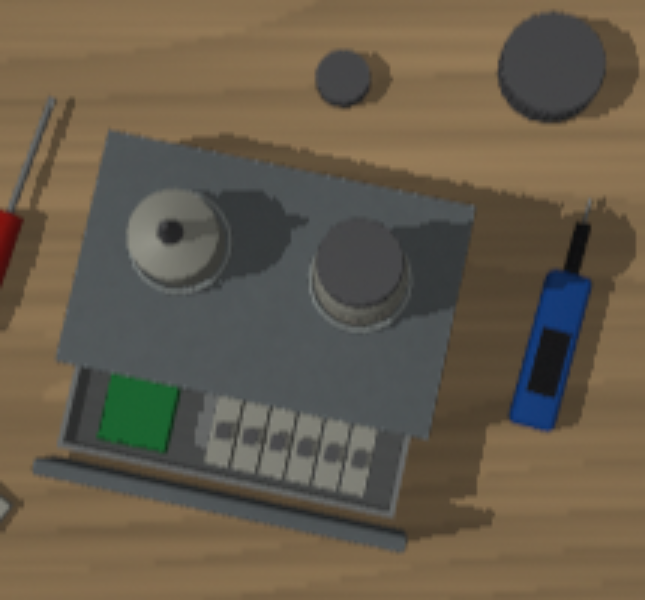

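The crop shows the grey cap on the white bottle, at about (172, 250) in the full picture. Its measured diameter is 55 mm; the loose ones measure about 40 and 76 mm, so this is the middle-sized one. Cap centre is (617, 46), and the drawer is about 69 mm open. The push direction is (0.978, -0.210).

Next I go in front of the drawer face with the gripper shut.

Emit:
apply_moves:
  targets:
    - {"x": -0.91,"y": -0.82,"z": 0.2,"gripper": -1}
    - {"x": -0.91,"y": -0.82,"z": 0.2,"gripper": -1}
    - {"x": -0.91,"y": -0.82,"z": 0.2,"gripper": -1}
    - {"x": -0.91,"y": -0.82,"z": 0.2,"gripper": -1}
  squeeze: 40

```text
$.targets[0]: bad value
```

Emit:
apply_moves:
  targets:
    - {"x": -0.91,"y": -0.82,"z": 0.2,"gripper": -1}
    - {"x": -0.91,"y": -0.82,"z": 0.2,"gripper": -1}
    - {"x": -0.91,"y": -0.82,"z": 0.2,"gripper": -1}
    - {"x": -0.91,"y": -0.82,"z": 0.2,"gripper": -1}

```text
$.targets[0]: bad value
```

Emit:
apply_moves:
  targets:
    - {"x": -0.91,"y": -0.82,"z": 0.2,"gripper": -1}
    - {"x": -0.91,"y": -0.82,"z": 0.2,"gripper": -1}
    - {"x": -0.91,"y": -0.82,"z": 0.2,"gripper": -1}
    - {"x": -0.91,"y": -0.82,"z": 0.2,"gripper": -1}

```text
$.targets[0]: bad value
```

Emit:
apply_moves:
  targets:
    - {"x": -0.91,"y": -0.82,"z": 0.2,"az": -0.004,"gripper": -1}
    - {"x": -0.91,"y": -0.82,"z": 0.2,"az": -0.004,"gripper": -1}
    - {"x": -0.91,"y": -0.82,"z": 0.2,"az": -0.004,"gripper": -1}
    - {"x": -0.91,"y": -0.82,"z": 0.2,"az": -0.004,"gripper": -1}

```text
$.targets[0]: bad value
```

Emit:
apply_moves:
  targets:
    - {"x": -0.91,"y": -0.82,"z": 0.2,"ax": 0,"ay": 0,"az": 0,"gripper": -1}
    - {"x": -0.91,"y": -0.82,"z": 0.2,"ax": 0,"ay": 0,"az": 0,"gripper": -1}
    - {"x": -0.91,"y": -0.82,"z": 0.2,"ax": 0,"ay": 0,"az": 0,"gripper": -1}
    - {"x": -0.91,"y": -0.82,"z": 0.2,"ax": 0,"ay": 0,"az": 0,"gripper": -1}
  squeeze: 40

```text
t: 0.93
tool_pos: [206.5, 451.8, 225.9]
tcp_rot: [0.38, 3.118, -0.011]
ft_force: [-0.5, -0.3, 0.1]
width: 38.5
grasp_force: 0.0
```

Emit:
apply_moves:
  targets:
    - {"x": -0.91,"y": -0.82,"z": 0.2,"ax": 0,"ay": 0,"az": 0,"gripper": -1}
    - {"x": -0.91,"y": -0.82,"z": 0.2,"ax": 0,"ay": 0,"az": 0,"gripper": -1}
    - {"x": -0.91,"y": -0.82,"z": 0.2,"ax": 0,"ay": 0,"az": 0,"gripper": -1}
    - {"x": -0.91,"y": -0.82,"z": 0.2,"ax": 0,"ay": 0,"az": 0,"gripper": -1}

```text
t: 1.27
tool_pos: [276.2, 351.7, 207.1]
tcp_rot: [0.383, 3.118, -0.007]
ft_force: [0.0, -0.0, -0.5]
width: -0.1
grasp_force: 0.0
```

Emit:
apply_moves:
  targets:
    - {"x": -0.91,"y": -0.82,"z": 0.2,"ax": 0,"ay": 0,"az": 0,"gripper": -1}
    - {"x": -0.91,"y": -0.82,"z": 0.2,"ax": 0,"ay": 0,"az": 0,"gripper": -1}
    - {"x": -0.91,"y": -0.82,"z": 0.2,"ax": 0,"ay": 0,"az": 0,"gripper": -1}
    - {"x": -0.91,"y": -0.82,"z": 0.2,"ax": 0,"ay": 0,"az": 0,"gripper": -1}

```text
t: 1.6
tool_pos: [345.9, 251.0, 187.7]
tcp_rot: [0.384, 3.117, -0.004]
ft_force: [0.2, 0.6, -0.2]
width: 0.1
grasp_force: 0.0
```

Emit:
apply_moves:
  targets:
    - {"x": -0.91,"y": -0.82,"z": 0.2,"ax": 0,"ay": 0,"az": -0.004,"gripper": -1}
    - {"x": -0.91,"y": -0.82,"z": 0.2,"ax": 0,"ay": 0,"az": -0.004,"gripper": -1}
    - {"x": -0.91,"y": -0.82,"z": 0.2,"ax": 0,"ay": 0,"az": -0.004,"gripper": -1}
    - {"x": -0.91,"y": -0.82,"z": 0.2,"ax": 0,"ay": 0,"az": -0.004,"gripper": -1}
    - {"x": -0.91,"y": -0.82,"z": 0.2,"ax": 0,"ay": 0,"az": -0.004,"gripper": -1}

```text
t: 2.02
tool_pos: [412.9, 153.6, 168.3]
tcp_rot: [-0.341, -3.123, -0.001]
ft_force: [-0.7, 0.6, -0.0]
width: 0.3
grasp_force: 0.0
```

Emit:
apply_moves:
  targets:
    - {"x": 0,"y": 0,"z": 0.4,"ax": 0,"ay": 0,"az": -0.001,"gripper": -1}
    - {"x": 0,"y": 0,"z": 0.8,"ax": 0,"ay": 0,"az": -0.001,"gripper": -1}
    - {"x": 0,"y": 0,"z": 1.0,"ax": 0,"ay": 0,"az": -0.001,"gripper": -1}
    - {"x": 0,"y": 0,"z": 1.0,"ax": 0,"ay": 0,"az": -0.001,"gripper": -1}

```text
t: 2.35
tool_pos: [406.6, 155.3, 64.0]
tcp_rot: [-0.32, -3.114, 0.004]
ft_force: [-0.8, -0.2, -0.7]
width: -0.1
grasp_force: 0.0
```

Emit:
apply_moves:
  targets:
    - {"x": 0,"y": 0,"z": 0.14,"ax": 0,"ay": 0,"az": 0,"gripper": -1}
    - {"x": -0.1,"y": 0,"z": 0.14,"ax": 0,"ay": 0,"az": 0,"gripper": -1}
    - {"x": -0.2,"y": 0,"z": 0.14,"ax": 0,"ay": 0,"az": 0,"gripper": -1}
    - {"x": -0.27,"y": 0,"z": 0.14,"ax": 0,"ay": 0,"az": 0,"gripper": -1}
    - {"x": -0.34,"y": 0,"z": 0.14,"ax": 0,"ay": 0,"az": 0,"gripper": -1}

```text
t: 2.77
tool_pos: [447.5, 147.9, 56.1]
tcp_rot: [0.323, 3.122, 0.002]
ft_force: [-1.8, 0.9, 0.3]
width: 0.1
grasp_force: 1.0
```

Emit:
apply_moves:
  targets:
    - {"x": -0.08,"y": 0,"z": 0,"ax": 0,"ay": 0,"az": 0,"gripper": -1}
    - {"x": -0.16,"y": 0,"z": 0,"ax": 0,"ay": 0,"az": 0,"gripper": -1}
    - {"x": -0.24,"y": 0,"z": 0,"ax": 0,"ay": 0,"az": 0,"gripper": -1}
    - {"x": -0.32,"y": 0,"z": 0,"ax": 0,"ay": 0,"az": 0,"gripper": -1}
    - {"x": -0.4,"y": 0,"z": 0,"ax": 0,"ay": 0,"az": 0,"gripper": -1}

```text
t: 3.18
tool_pos: [485.1, 138.8, 54.3]
tcp_rot: [-0.324, -3.125, 0.0]
ft_force: [-1.8, 0.2, 0.3]
width: -0.1
grasp_force: 1.0
```

Emit:
apply_moves:
  targets:
    - {"x": -0.06,"y": 0,"z": 0,"ax": 0,"ay": 0,"az": 0,"gripper": -1}
    - {"x": -0.1,"y": 0,"z": 0,"ax": 0,"ay": 0,"az": 0,"gripper": -1}
    - {"x": -0.14,"y": 0,"z": 0,"ax": 0,"ay": 0,"az": 0,"gripper": -1}
    - {"x": -0.18,"y": 0,"z": 0,"ax": 0,"ay": 0,"az": 0,"gripper": -1}
    - {"x": -0.22,"y": 0,"z": 0,"ax": 0,"ay": 0,"az": 0,"gripper": -1}

```text
t: 3.6
tool_pos: [502.1, 135.1, 53.5]
tcp_rot: [-0.323, -3.115, 0.001]
ft_force: [-11.8, 2.5, 7.5]
width: 0.0
grasp_force: 4.2
```

Emit:
apply_moves:
  targets:
    - {"x": -0.01,"y": 0,"z": 0,"ax": 0,"ay": 0,"az": 0,"gripper": -1}
    - {"x": -0.02,"y": 0,"z": 0,"ax": 0,"ay": 0,"az": 0,"gripper": -1}
    - {"x": -0.03,"y": 0,"z": 0,"ax": 0,"ay": 0,"az": 0,"gripper": -1}
    - {"x": -0.03,"y": 0,"z": 0,"ax": 0,"ay": 0,"az": 0,"gripper": -1}

```text
t: 3.93
tool_pos: [510.1, 133.9, 54.7]
tcp_rot: [0.323, 3.123, 0.0]
ft_force: [-0.1, -0.1, -0.3]
width: -0.1
grasp_force: 0.0
```

The force has dropped to zero at about the expected home position, so the roller has pulled the drawer in. I'll push a little more to feel the stop.

Emit:
apply_moves:
  targets:
    - {"x": -0.02,"y": 0,"z": 0,"ax": 0,"ay": 0,"az": 0,"gripper": -1}
    - {"x": -0.04,"y": 0,"z": 0,"ax": 0,"ay": 0,"az": 0,"gripper": -1}
    - {"x": -0.04,"y": 0,"z": 0,"ax": 0,"ay": 0,"az": 0,"gripper": -1}

```text
t: 4.18
tool_pos: [510.9, 133.6, 54.1]
tcp_rot: [-0.323, -3.12, -0.0]
ft_force: [-6.4, 1.2, 5.1]
width: -0.1
grasp_force: 3.2
```

Hard stop felt: the TCP advanced only 0.8 mm of the 4 mm commanded. Now I back off, rise, and open the gripper.

Emit:
apply_moves:
  targets:
    - {"x": 0.2,"y": 0,"z": 0,"ax": 0,"ay": 0,"az": 0,"gripper": -1}
    - {"x": 0.5,"y": 0,"z": 0,"ax": 0,"ay": 0,"az": 0,"gripper": -1}
    - {"x": 0.5,"y": 0,"z": -0.3,"ax": 0,"ay": 0,"az": 0,"gripper": -1}
    - {"x": 0.5,"y": 0,"z": -0.7,"ax": 0,"ay": 0,"az": 0,"gripper": -1}
    - {"x": 0.5,"y": 0,"z": -1.0,"ax": 0,"ay": 0,"az": 0,"gripper": -1}

```text
t: 4.6
tool_pos: [463.5, 143.5, 155.8]
tcp_rot: [0.323, 3.124, -0.0]
ft_force: [1.5, -0.2, 1.0]
width: -0.5
grasp_force: 0.0
```

Emit:
apply_moves:
  targets:
    - {"x": 0,"y": 0,"z": -0.4,"ax": 0,"ay": 0,"az": 0,"gripper": 1}
    - {"x": 0,"y": 0,"z": -0.8,"ax": 0,"ay": 0,"az": 0,"gripper": 1}
    - {"x": 0,"y": 0,"z": -1,"ax": 0,"ay": 0,"az": 0,"gripper": 1}
    - {"x": 0,"y": 0,"z": -1,"ax": 0,"ay": 0,"az": 0,"gripper": 1}

```text
t: 4.93
tool_pos: [468.1, 143.9, 261.5]
tcp_rot: [0.322, 3.111, 0.005]
ft_force: [0.4, 0.6, 1.2]
width: 48.5
grasp_force: 0.0
```

Run:
```python
from h import *
im,d=robot.get_image("top"); cv2.imwrite("pics/top1.png",im)
rr,cc=np.mgrid[0:384,0:512]; W=world("top",rr,cc,d)
m=(abs(W[...,2]-77)<7)&(rr<250)&(rr>120)&(cc>140)&(cc<300)
n,l,st,ce=cv2.connectedComponentsWithStats(m.astype(np.uint8)); k=1+np.argmax(st[1:,4]); P=W[l==k]
print(cv2.minAreaRect(P[:,:2].astype(np.float32)))
m=(abs(W[...,2]-202)<3)&(abs(W[...,0]-617)<33)&(abs(W[...,1]-46)<33); P=W[m]
print(len(P),cv2.minEnclosingCircle(P[:,:2].astype(np.float32)),P.mean(0))
m=(abs(rr-180)<25)&(abs(cc-252)<25)
s=robot.read_state(); p=s["tool_pos"]; R=Ro.from_rotvec(s["tcp_rot"]).as_matrix(); print(p,s["q"],s["width"])
print(R.T@(np.array([617.2,46,270])-p)/100)
```

```text
((610.5043334960938, 114.19517517089844), (271.060302734375, 182.7480926513672), 77.71929931640625)
623 ((617.2125244140625, 45.902320861816406), 27.761079788208008) [617.22651252  46.06522755 201.98619311]
[466.40830964 143.65860503 258.19750438] [ 1.21339248e-01  5.32969299e-03  1.74227741e+00 -1.78723225e-04
  1.38501230e+00 -1.24304947e+00] 55.902281137004024
[-1.67699034 -0.64656621 -0.1054473 ]
```

Drawer home is confirmed: box plus plate measures 182.7 mm, against 170 + 12. Now I move above the cap, pre-turning clockwise to leave room for the twist.

Emit:
apply_moves:
  targets:
    - {"x": -0.84,"y": -0.32,"z": -0.1,"ax": 0,"ay": 0,"az": 0,"gripper": 1}
    - {"x": -0.84,"y": -0.32,"z": -0.1,"ax": 0,"ay": 0,"az": 0,"gripper": 1}
    - {"x": -0.84,"y": -0.32,"z": -0.1,"ax": 0,"ay": 0,"az": 0,"gripper": 1}

```text
t: 5.23
tool_pos: [543.1, 91.7, 263.2]
tcp_rot: [0.328, 3.122, -0.003]
ft_force: [0.5, 0.1, 1.0]
width: 85.4
grasp_force: 0.0
```

Emit:
apply_moves:
  targets:
    - {"x": -0.84,"y": -0.32,"z": 0,"ax": 0,"ay": 0,"az": 0.09,"gripper": 1}
    - {"x": -0.84,"y": -0.32,"z": 0,"ax": 0,"ay": 0,"az": 0.09,"gripper": 1}
    - {"x": -0.84,"y": -0.32,"z": 0,"ax": 0,"ay": 0,"az": 0.09,"gripper": 1}
    - {"x": -0.84,"y": -0.32,"z": 0,"ax": 0,"ay": 0,"az": 0.09,"gripper": 1}
    - {"x": -0.84,"y": -0.32,"z": 0,"ax": 0,"ay": 0,"az": 0.09,"gripper": 1}

```text
t: 5.65
tool_pos: [614.9, 45.4, 261.2]
tcp_rot: [-1.191, -2.902, 0.002]
ft_force: [-0.2, -0.1, -0.7]
width: 85.5
grasp_force: 0.0
```

Emit:
apply_moves:
  targets:
    - {"x": 0,"y": 0,"z": 0,"ax": 0,"ay": 0,"az": 0,"gripper": 1}
    - {"x": 0,"y": 0,"z": 0,"ax": 0,"ay": 0,"az": 0,"gripper": 1}
    - {"x": 0,"y": 0,"z": 0,"ax": 0,"ay": 0,"az": 0,"gripper": 1}

```text
t: 5.9
tool_pos: [614.6, 46.5, 263.2]
tcp_rot: [-1.18, -2.91, 0.001]
ft_force: [-0.0, 0.6, 0.5]
width: 85.1
grasp_force: 0.0
```

Run:
```python
from h import *
im,d=robot.get_image("side"); cv2.imwrite("pics/side1.png",cv2.resize(im[90:270,170:410],None,fx=3,fy=3))
s=robot.read_state(); p=s["tool_pos"]; R=Ro.from_rotvec(s["tcp_rot"]).as_matrix(); print(p,s["q"],s["width"],R)
print(R.T@(np.array([617.2,46,184])-p)/100)
```

```text
[614.68040219  46.59226644 263.54828972] [-6.46069387e-02  2.83348331e-01  1.41524977e+00 -6.72320002e-05
  1.44415651e+00 -8.65048892e-01] 85.21321900783708 [[-7.17669384e-01  6.96383013e-01 -1.16384070e-03]
 [ 6.96383478e-01  7.17669877e-01  8.46394589e-06]
 [ 8.41147560e-04 -8.04405120e-04 -9.99999323e-01]]
[-0.02287595  0.01393542  0.79545298]
```

Emit:
apply_moves:
  targets:
    - {"x": -0.023,"y": 0.014,"z": 0.2,"ax": 0,"ay": 0,"az": 0,"gripper": 1}
    - {"x": -0.023,"y": 0.014,"z": 0.4,"ax": 0,"ay": 0,"az": 0,"gripper": 1}
    - {"x": -0.023,"y": 0.014,"z": 0.5,"ax": 0,"ay": 0,"az": 0,"gripper": 1}
    - {"x": -0.023,"y": 0.014,"z": 0.6,"ax": 0,"ay": 0,"az": 0,"gripper": 1}
    - {"x": -0.023,"y": 0.014,"z": 0.6,"ax": 0,"ay": 0,"az": 0,"gripper": 1}

```text
t: 6.37
tool_pos: [616.1, 46.0, 201.6]
tcp_rot: [-1.18, -2.907, 0.002]
ft_force: [-0.9, -0.1, -0.0]
width: 85.4
grasp_force: 0.0
```

Run:
```python
from h import *
im,d=robot.get_image("side"); cv2.imwrite("pics/side2.png",cv2.resize(im[110:250,180:360],None,fx=4,fy=4))
s=robot.read_state(); p=s["tool_pos"]; R=Ro.from_rotvec(s["tcp_rot"]).as_matrix(); print(p,s["ft_force"])
print(R.T@(np.array([617.2,46,184])-p)/100)
```

```text
[616.94123403  45.95961064 203.1320899 ] [-0.09460697 -0.57551997  0.37067421]
[-0.00193644  0.00240752  0.19131388]
```

View pics/side2.png

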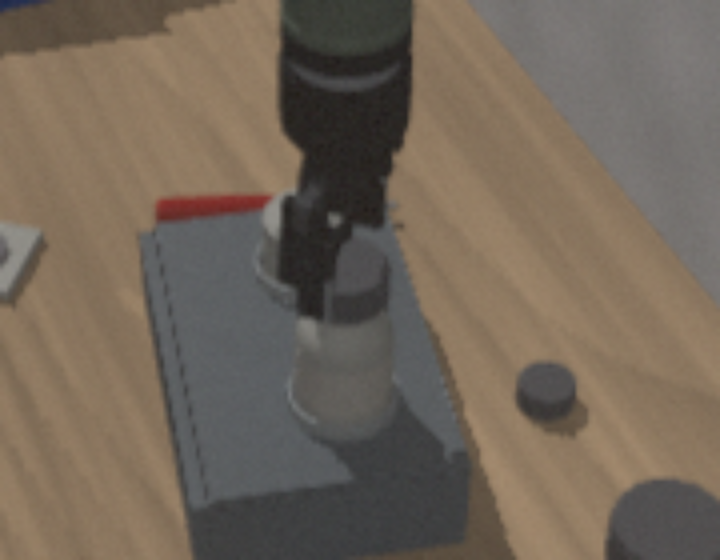

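The picture shows the drawer flush with the box, the fingers straddling the cap (crop pixel row 280, col 350), and the oiler untouched. I lower and grip.

Emit:
apply_moves:
  targets:
    - {"x": 0,"y": 0,"z": 0.08,"ax": 0,"ay": 0,"az": 0,"gripper": 1}
    - {"x": 0,"y": 0,"z": 0.18,"ax": 0,"ay": 0,"az": 0,"gripper": 1}
    - {"x": 0,"y": 0,"z": 0.18,"ax": 0,"ay": 0,"az": 0,"gripper": 1}

```text
t: 6.67
tool_pos: [616.8, 45.8, 184.5]
tcp_rot: [-1.181, -2.908, 0.001]
ft_force: [-1.7, -0.6, 0.1]
width: 85.4
grasp_force: 0.0
```

Emit:
apply_moves:
  targets:
    - {"x": 0,"y": 0,"z": 0,"ax": 0,"ay": 0,"az": 0,"gripper": -1}
    - {"x": 0,"y": 0,"z": 0,"ax": 0,"ay": 0,"az": 0,"gripper": -1}
    - {"x": 0,"y": 0,"z": 0,"ax": 0,"ay": 0,"az": 0,"gripper": -1}
    - {"x": 0,"y": 0,"z": 0,"ax": 0,"ay": 0,"az": 0,"gripper": -1}
    - {"x": 0,"y": 0,"z": 0,"ax": 0,"ay": 0,"az": 0,"gripper": -1}
  squeeze: 60

```text
t: 7.08
tool_pos: [618.0, 45.7, 187.2]
tcp_rot: [1.182, 2.91, 0.0]
ft_force: [-2.0, -1.5, 2.8]
width: 53.1
grasp_force: 63.1
```

Emit:
apply_moves:
  targets:
    - {"x": 0,"y": 0,"z": 0.03,"ax": 0,"ay": 0,"az": 0,"gripper": -1}
    - {"x": 0,"y": 0,"z": 0.06,"ax": 0,"ay": 0,"az": 0,"gripper": -1}
    - {"x": 0,"y": 0,"z": 0.08,"ax": 0,"ay": 0,"az": 0,"gripper": -1}
    - {"x": 0,"y": 0,"z": 0.08,"ax": 0,"ay": 0,"az": 0,"gripper": -1}

```text
t: 7.42
tool_pos: [618.3, 45.7, 181.6]
tcp_rot: [1.182, 2.909, 0.0]
ft_force: [-6.7, 0.5, 13.7]
width: 53.2
grasp_force: 64.4
```

Emit:
apply_moves:
  targets:
    - {"x": 0,"y": 0,"z": 0.02,"ax": 0,"ay": 0,"az": 0,"gripper": -1}
    - {"x": 0,"y": 0,"z": 0.04,"ax": 0,"ay": 0,"az": 0,"gripper": -1}
    - {"x": 0,"y": 0,"z": 0.04,"ax": 0,"ay": 0,"az": 0,"gripper": -1}

```text
t: 7.67
tool_pos: [618.3, 45.7, 181.1]
tcp_rot: [1.181, 2.908, 0.0]
ft_force: [-13.7, 0.6, 26.3]
width: 53.4
grasp_force: 65.7
```

At the stop, with 26 N. Now I twist anticlockwise (negative az), 30° first.

Emit:
apply_moves:
  targets:
    - {"x": 0,"y": 0,"z": 0,"ax": 0,"ay": 0,"az": -0.017,"gripper": -1}
    - {"x": 0,"y": 0,"z": 0,"ax": 0,"ay": 0,"az": -0.034,"gripper": -1}
    - {"x": 0,"y": 0,"z": 0,"ax": 0,"ay": 0,"az": -0.051,"gripper": -1}
    - {"x": 0,"y": 0,"z": 0,"ax": 0,"ay": 0,"az": -0.068,"gripper": -1}
    - {"x": 0,"y": 0,"z": 0,"ax": 0,"ay": 0,"az": -0.083,"gripper": -1}

```text
t: 8.08
tool_pos: [619.7, 46.3, 181.2]
tcp_rot: [0.384, 3.112, 0.002]
ft_force: [-9.9, 3.0, 24.4]
width: 53.4
grasp_force: 65.4
```

Run:
```python
from h import *
s=robot.read_state(); print(s["tool_pos"],s["tcp_rot"],s["ft_force"],s["ft_torque"],s["q"][5],s["width"])
```

```text
[619.65367083  46.27598642 181.17691108] [3.83841843e-01 3.11196631e+00 1.71092112e-03] [-9.9294202   3.03396915 24.35095999] [ 0.0553655   1.61508425 -0.23094677] -1.3905547491823111 53.432271711784445
```

Emit:
apply_moves:
  targets:
    - {"x": 0,"y": 0,"z": 0,"ax": 0,"ay": 0,"az": -0.017,"gripper": -1}
    - {"x": 0,"y": 0,"z": 0,"ax": 0,"ay": 0,"az": -0.034,"gripper": -1}
    - {"x": 0,"y": 0,"z": 0,"ax": 0,"ay": 0,"az": -0.051,"gripper": -1}
    - {"x": 0,"y": 0,"z": 0,"ax": 0,"ay": 0,"az": -0.068,"gripper": -1}
    - {"x": 0,"y": 0,"z": 0,"ax": 0,"ay": 0,"az": -0.084,"gripper": -1}

```text
t: 8.5
tool_pos: [619.5, 46.3, 181.1]
tcp_rot: [-0.442, 3.105, -0.001]
ft_force: [-9.8, 1.7, 23.4]
width: 53.4
grasp_force: 65.4
```

Emit:
apply_moves:
  targets:
    - {"x": 0,"y": 0,"z": 0,"ax": 0,"ay": 0,"az": 0,"gripper": -1}
    - {"x": 0,"y": 0,"z": 0,"ax": 0,"ay": 0,"az": 0,"gripper": -1}

```text
t: 8.67
tool_pos: [619.7, 46.1, 181.1]
tcp_rot: [-0.435, 3.105, -0.002]
ft_force: [-9.5, 0.1, 23.3]
width: 53.1
grasp_force: 65.4
```

Run:
```python
from h import *
s=robot.read_state(); v=s["tcp_rot"]; print(s["tool_pos"],v,"turned",2*(22.1-np.degrees(np.arctan2(v[0],v[1])%np.pi)),s["ft_force"],s["ft_torque"],s["q"][5],s["width"])
```

```text
[619.6918466   46.07871825 181.12230917] [-4.34937039e-01  3.10502885e+00 -1.84469147e-03] turned -299.8523456729287 [-9.52864742  0.06154906 23.29256632] [-0.02301594  1.45093279  0.02438307] -1.914171037149422 53.13473662575572
```

Turned 60° with no residual torque. Now I lift straight up.

Emit:
apply_moves:
  targets:
    - {"x": 0,"y": 0,"z": -0.06,"ax": 0,"ay": 0,"az": 0,"gripper": -1}
    - {"x": 0,"y": 0,"z": -0.12,"ax": 0,"ay": 0,"az": 0,"gripper": -1}
    - {"x": 0,"y": 0,"z": -0.17,"ax": 0,"ay": 0,"az": 0,"gripper": -1}
    - {"x": 0,"y": 0,"z": -0.22,"ax": 0,"ay": 0,"az": 0,"gripper": -1}
    - {"x": 0,"y": 0,"z": -0.22,"ax": 0,"ay": 0,"az": 0,"gripper": -1}

```text
t: 9.08
tool_pos: [618.1, 45.7, 196.8]
tcp_rot: [-0.434, 3.11, -0.0]
ft_force: [-0.2, 0.0, -0.5]
width: 53.2
grasp_force: 62.9
```

It is free: there is no pull at 16 mm up. I raise it to the final height.

Emit:
apply_moves:
  targets:
    - {"x": 0,"y": 0,"z": -0.12,"ax": 0,"ay": 0,"az": 0,"gripper": -1}
    - {"x": 0,"y": 0,"z": -0.24,"ax": 0,"ay": 0,"az": 0,"gripper": -1}
    - {"x": 0,"y": 0,"z": -0.36,"ax": 0,"ay": 0,"az": 0,"gripper": -1}
    - {"x": 0,"y": 0,"z": -0.47,"ax": 0,"ay": 0,"az": 0,"gripper": -1}
    - {"x": 0,"y": 0,"z": -0.47,"ax": 0,"ay": 0,"az": 0,"gripper": -1}

```text
t: 9.5
tool_pos: [619.9, 45.6, 247.7]
tcp_rot: [-0.433, 3.105, -0.002]
ft_force: [0.4, 0.3, -0.3]
width: 53.3
grasp_force: 62.9
```

Emit:
apply_moves:
  targets:
    - {"x": 0,"y": 0,"z": 0,"ax": 0,"ay": 0,"az": 0,"gripper": -1}
    - {"x": 0,"y": 0,"z": 0,"ax": 0,"ay": 0,"az": 0,"gripper": -1}
    - {"x": 0,"y": 0,"z": 0,"ax": 0,"ay": 0,"az": 0,"gripper": -1}

```text
t: 9.75
tool_pos: [617.2, 45.8, 242.4]
tcp_rot: [0.434, -3.11, -0.001]
ft_force: [-1.0, 0.5, -0.5]
width: 53.0
grasp_force: 62.9
```

Run:
```python
from h import *
im,d=robot.get_image("side"); cv2.imwrite("pics/side3.png",cv2.resize(im[110:250,180:360],None,fx=4,fy=4))
t,dt=robot.get_image("top"); cv2.imwrite("pics/top3.png",t)
s=robot.read_state(); print(s["tool_pos"],s["tcp_rot"],s["ft_force"],s["width"],s["grasp_force"])
```

```text
[617.20594073  45.78496521 242.27993783] [ 4.34115985e-01 -3.10959571e+00 -5.90603457e-04] [-0.52509691 -0.64315687 -0.70391927] 53.39035597525476 62.90414095502456
```

View pics/side3.png

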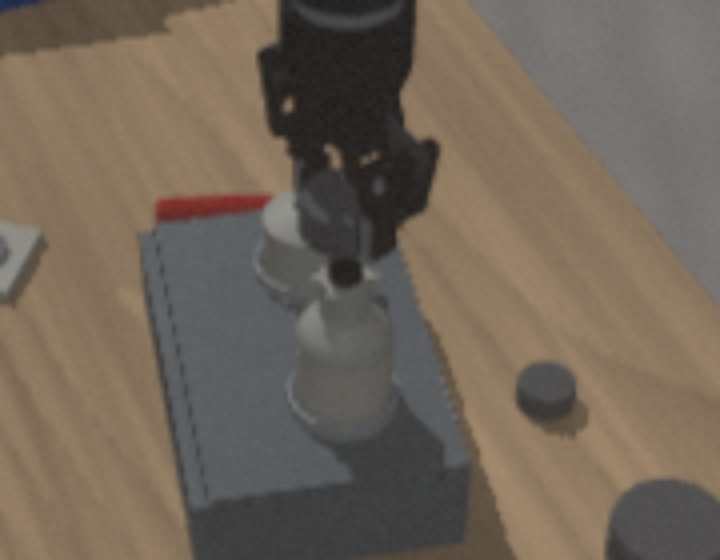

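View pics/top3.png

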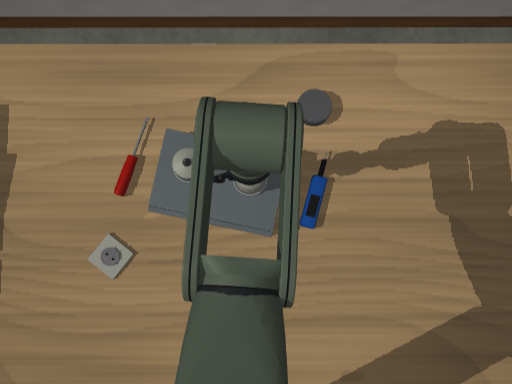

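The side view shows the bottle open (mouth at about crop pixel row 275, col 345) with the cap held above it at (215, 335). The top view shows the drawer shut and the oiler, screwdriver, tester and socket where they were. I want to check that the cap is level.

Run:
```python
from h import *
im,d=robot.get_image("side")
rr,cc=np.mgrid[0:384,0:512]; W=world("side",rr,cc,d)
c=im[140:190,240:300]; cv2.imwrite("pics/cap_close.png",cv2.convertScaleAbs(cv2.resize(c,None,fx=12,fy=12,interpolation=cv2.INTER_CUBIC),alpha=2.0))
r0,c0=pix("side",[617,46,244]);print(r0,c0)
for r in range(146,182,2): print(r,[(int(x),int(y),int(z)) for x,y,z in W[r,252:276:3]], im[r,252:276:3].mean(1).astype(int))
```

```text
162.92920632503728 264.87889950208813
146 [(596, 77, 279), (597, 61, 290), (611, 76, 275), (618, 73, 275), (605, 25, 314), (609, 19, 318), (615, 14, 320), (618, 5, 325)] [50 37 33 81 42 38 35 32]
148 [(595, 74, 275), (600, 67, 279), (609, 71, 272), (619, 75, 266), (606, 29, 305), (609, 17, 313), (616, 16, 312), (624, 18, 308)] [65 33 38 68 86 38 31 81]
150 [(715, 376, 1), (602, 73, 267), (610, 74, 264), (617, 71, 264), (750, 358, 4), (608, 15, 309), (771, 356, 0), (626, 21, 299)] [111  66  37  38 117  38  64  39]
152 [(713, 371, -1), (601, 71, 263), (608, 68, 263), (619, 76, 253), (624, 69, 257), (608, 16, 303), (618, 21, 296), (624, 17, 297)] [122  48  34  47  74  39  31  36]
154 [(709, 361, -1), (600, 67, 260), (607, 65, 260), (615, 66, 256), (622, 63, 256), (609, 17, 296), (615, 14, 296), (622, 12, 295)] [119  45  56  55  58  39  41  38]
156 [(705, 352, -1), (600, 68, 253), (605, 60, 258), (613, 60, 255), (619, 56, 257), (625, 52, 257), (614, 10, 294), (638, 47, 257)] [118  54  57  55  56  54  32  64]
158 [(644, 197, 131), (596, 57, 257), (602, 53, 258), (610, 53, 255), (614, 46, 
[... 1211 characters left out ...]
620, 6, 246)] [85 88 69 53 52 58 64 39]
174 [(624, 149, 119), (631, 146, 118), (638, 141, 120), (647, 141, 117), (605, 24, 230), (610, 17, 234), (616, 14, 234), (621, 6, 239)] [84 90 90 80 50 45 72 51]
176 [(624, 150, 110), (631, 146, 111), (638, 140, 114), (614, 62, 188), (615, 46, 201), (623, 46, 199), (633, 51, 191), (691, 158, 79)] [85 87 86 98 29 35 69 90]
178 [(623, 147, 105), (631, 145, 104), (637, 138, 108), (609, 51, 192), (613, 43, 198), (621, 41, 196), (627, 37, 198), (689, 152, 78)] [ 84  88 108 114  36  36  67 113]
180 [(623, 148, 97), (631, 144, 98), (600, 50, 190), (607, 46, 191), (611, 38, 196), (618, 35, 196), (628, 38, 190), (635, 36, 189)] [ 86  88  95 131  34  35  76  88]
```

View pics/cap_close.png

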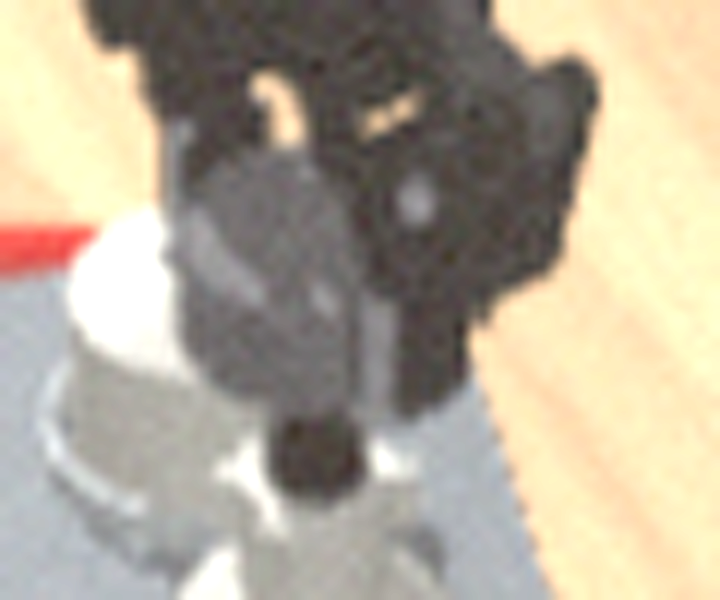

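The close crop shows the cap gripped above the open mouth. Its top face lies flat at z of about 257 mm everywhere, so it is level, with its centre 52 mm above the mouth. I hand in the job.

```bash
python3 -c "
from rig import robot
print(robot.close_job())"
```

```text
the job is handed in; nothing more can be done
None
```

I handed the job in: the drawer is home at its detent, and the cap was pressed, twisted 60° anticlockwise and lifted off, and is held level about 5 cm above the open bottle, with the oiler, screwdriver, tester and socket where they were in the pictures.

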